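# Check a micromanipulator rod in the bench length gauge

## Robot

A 6-joint arm with a two-finger parallel gripper is mounted at the origin on the work surface. World frame = base frame: x ahead of the robot, y to its left, z up, the work surface at z = 0. Lengths are in m, angles in rad, forces in N, time in s.
With the tool pointing down it reaches from about 0.275 to 0.775 m from the base axis. Payload 14.6 kg.
Tool frame: the origin (TCP) lies midway between the tips of the shut fingers; the grasp point (between the pads) lies 19 mm behind it; z points along the fingers, y is the line along which they close (so a half turn about z gives the same grasp; the last joint's range is limited). The gripper opens to 85 mm and grips with 20 to 120 N. Pads are 22 mm wide; open, the fingers measure 114 mm over their backs; the gripper's body (76 mm by 85 mm) begins 54 mm behind the grasp point. The pads swing forward as they close: fully open they stand 13 mm farther back than shut.
Start: joints at [1.039, 0.263, -0.048, 1.259, 0, 1.415], TCP at [0.193, 0.488, 0.231] pointing down, gripper open.
Joint ranges: [-2.65, 2.65], [-0.89, 1.7], [-1.18, 1.37], [-2.13, 2.11], [-1.35, 1.29], [-3.14, 3.14]. Speed limits (rad/s): [1.89, 1.89, 2.57, 2.79, 3.14, 3.14].

## Interface

Orientations are given as a rotation vector (axis times angle).
In Python, from rig import env, optics, workorder gives the robot as it stands.
- The arm moves only by the tool apply_moves, never from a script. Its argument "motion" is text: rows parted by semicolons, each of 7 numbers parted by spaces: the shift along the world's x, y, z in units of 30 mm (1.0 is 30 mm), then the turn, a rotation vector about the world's x, y, z in units of 8 degrees (1.0 is 8 degrees), then the opening, from 0 (shut) to 1 (fully open). In form: x y z ax ay az claw; .... A call has 1 to 5 rows; each row shifts and turns the commanded pose from where the row before left it; what a row does not reach is not made up. A row lasts 1/10 s, in which the tool goes at most 50 mm and 8.59 degrees, less where a joint would pass 70% of its speed; a pose out of reach is approached as far as the arm can. A call is refused whole if a number of a shift passes 1 or a number of a turn 1, either way. A call with a gripper value outside its range is refused whole. The fingers move at their own pace and stop on an object; "newtons" is the grip in N (left out, the last holds). Time passes only in rows, so rows that do not move let the fingers close. It gives the time, the measured TCP pose, the force, the opening and the grip force at its end, in the units of the state.
- env.sense(): the state, without advancing time (a new reading comes with each control period).
- optics.grab_frame(name): name is "scene" or "top" or "wrist"; returns the picture (400x640x3 uint8, red, green, blue); there is no depth.
- optics.get_calibration(name): a dict with "mtx" (3x3 intrinsics, pixels), "origin" and "orientation" of the camera in the world; the wrist camera has in their place "tool_from_camera" (4x4, takes a point from camera to tool coordinates, whose origin is the TCP and whose axes are the flange's). Camera axes: x right, y down, z forward; pixel columns grow to the right and rows downward; lengths in m; the calibration is good to about 2 mm. A picture is of the moment at which its call begins: read the wrist's pose just before it. get_calibration takes no time and is no camera call.
- workorder.hand_in(): hands the job in; it is judged then, once.
Trained networks look in the newest picture that a camera, given by its name, has taken for a name from the list of things; names that differ only in an ending like _2 or _b are one class to them, and where a whole thing is asked for, a point or a joint stands for the part that bears it (a point fixed in the world has none). Each returns a list of dicts, best first, with "score" (0 to 1); they miss things now and then, are a little off and sometimes report something else, mostly with a low value. They report only what shows in the picture. A call takes as long as a camera call.
- optics.masks_of(name, camera): "mask" (400x640 bool, what is visible of it).
- optics.place_of(name, camera): "at" ([x, y, z] in m, in the coordinates of the camera as it stood for that picture, good to about 4 mm: a listed point, or the origin of a listed thing).
The state is a dict: "clock": time; "q": joint angles; "joint_vel": joint speeds; "tau": joint torques, N m; "eef_pos": TCP position; "orientation": TCP orientation; "wrist_force": force on the tool from outside, world axes, zero at the start; "torque": the same for the moment, N m; "width": opening from 0.0 (shut) to 1.0 (fully open); "grip_force": force on a finger pad.
Only numpy, scipy, OpenCV 4.12 (cv2) and the standard library are available. Lean on these libraries where they do the work, as an engineer would, in place of code of your own. Each camera call takes 0.05 s, during which the arm holds its last target. There are 200 camera calls.

## Task

Take the steel rod with the blue bands from its rest, lay it along the length gauge and press it down past the sprung blue keeper until it snaps fully home in the two forks. Then slide the jaw with the orange tab shut so that it pushes the rod against the sprung anvil and grips it with a light measuring force of about 5 N (never more than 12 N on the anvil), and leave it clamped like that. Leave the brass rod and everything else on the bench where it is.

Things in the scene. Friction and masses are not known exactly. Their poses are not given: they have to be found in the camera images.
- gauge: Fixed length gauge: black base plate 76 x 320 x 12 mm. Origin on the underside below the middle of the two forks; y = long axis (jaw at the +y end, anvil at -y), z up. Plate spans y -125 to 195 mm. Aluminium forks at y = -42 and 42 mm, 14 mm wide: fixed wall on the +x side, 80 mm high with flared lip, sprung keeper on the -x side. Between the forks nothing is higher than 24 mm.
- seat (a point): Seat of the rod: where the middle of its axis lies when home and centred, 50 mm above the gauge's origin; the rod lies along the gauge's y, and its ends stay free to slide along y. Saddle 8 mm below, fixed walls 8.7 mm to +x. Laid in the mouth, a rod rests about 17 mm too high and needs 5 to 15 N downward to snap home.
- keeper (a joint): Sprung blue hinged keeper, one bar with a steel nose at each fork, on the gauge's -x side. Hinge along the gauge's y at x = -12.5, z = 18 mm. 0 = closed by its spring; grows to 0.4 rad as the noses (10 mm above the seat) swing out to -x. Closed, the noses overhang the seated rod.
- jaw: Sliding jaw: black block 44 x 30 x 52 mm behind a steel measuring disc 24 mm across, orange thumb tab on top. Origin at the centre of the disc's face, 50 mm above the bench; y, as the gauge's, points away from the rod. Slides along the gauge's y, face 105 (open) to 30 mm from the gauge's origin, with a steady drag of about 6 N; stays where left. A push of 11 N thus leaves 5 N for the rod.
- jaw_back (a point): Centre line of the jaw block's flat back face (44 mm wide, from 14 to 66 mm above the bench), 42 mm behind its measuring face, 50 mm above the bench; push it to the gauge's -y to close.
- jaw_tab (a point): Centre of the orange thumb tab on the jaw: 32 mm across (x), 14 mm thick along y, from 66 to 96 mm above the bench; this point is 81 mm above the bench.
- anvil: Sprung anvil at the gauge's -y end: steel disc 24 mm across. Origin at the centre of its measuring face, 66 mm from the gauge's origin, 50 mm above the bench. Gives to -y by 1 mm for every 4 N. A centred rod stands 6 mm off it.
- rod: Steel rod with a blue band at each end, 16 mm in diameter, 120 mm long, about 0.18 kg; either end may lead. Origin at its middle on the axis, y along the axis. Starts lying in a black rest with two V posts (at 42 mm either side of the middle, base 60 x 110 mm, 8 mm thick), axis 50 mm above the bench, open between the posts.
- spare: Brass rod with red bands, same size, in the other, identical rest: leave it. Origin at its middle, y along its axis.
- lens_green: Bystander: microscope lens with a green ring, 34 mm across, 64 mm tall, upright. Origin under its centre.
- lens_yellow: Bystander: the same with a yellow ring.
- dish: Bystander: glass dish 60 mm across, 14 mm high. Origin under its centre.
- driver: Bystander: blue-handled screwdriver, 170 mm long, lying. Origin under its middle.
- jar: Bystander: amber jar 52 mm across, 70 mm tall. Origin under its centre.
- slidebox: Bystander: blue slide box 90 x 130 x 35 mm. Origin under its centre.

How it is judged:
By the outcome, as a careful person would: the job done as asked, in the order asked, and still so for the second after the job is handed in, with the robot touching nothing.
It also fails if it takes over 64 s, if anything falls off the work surface, if the arm or the gripper's body presses on something with over 40 N, if the wrist force passes 120 N, or if a joint passes its speed limit or range.

## Working session

There is one attempt and no reset: what is moved stays moved. The work goes in short steps, Python scripts to look and compute and a tool call to move; the robot and the scene stay as the last step left them, time stands still between calls to the robot, and variables do not carry over. Pictures are saved under pics/ and viewed, at most 10 in all, crops included, and the job is handed in when it is done.

Besides the shell and the picture viewer there is one more tool, called after "Call:" as name(argument=value, ...) on one line, values as JSON. apply_moves: Moves the arm, as the interface text tells. Its arguments: {"type":"object","properties":{"motion":{"type":"string"},"newtons":{"type":"number"}},"required":["motion"]}

```bash
mkdir -p pics
cat > h.py <<'E'
import numpy as np,cv2
from rig import env,optics,workorder
from scipy.spatial.transform import Rotation as R
def Rm(o):
    o=np.array(o,float)
    return o if o.shape==(3,3) else (R.from_quat(o).as_matrix() if o.size==4 else R.from_rotvec(o).as_matrix())
def cam(n):
    c=optics.get_calibration(n); K=np.array(c['mtx'])
    if n=='wrist':
        s=env.sense(); T=np.eye(4);T[:3,:3]=Rm(s['orientation']);T[:3,3]=s['eef_pos'];T=T@np.array(c['tool_from_camera'])
        return K,T[:3,:3],T[:3,3]
    return K,Rm(c['orientation']),np.array(c['origin'])
def shot(n,f):
    C=cam(n); im=optics.grab_frame(n); cv2.imwrite('pics/'+f,im[:,:,::-1]); return C,im
def place(name,n,C):
    return [(round(d['score'],2),np.round(C[1]@np.array(d['at'])+C[2],4)) for d in optics.place_of(name,n)[:2]]
def proj(C,p):
    q=C[1].T@(np.array(p)-C[2]); q=C[0]@q; return q[:2]/q[2]
def onplane(C,uv,z):
    d=C[1]@np.linalg.inv(C[0])@np.array([uv[0],uv[1],1.]); return C[2]+d*(z-C[2][2])/d[2]
E
python3 - <<'E'
from h import *
print(env.sense()); print(optics.get_calibration('top'))
for n in('top','scene'):
    C,im=shot(n,n+'1.png')
    for t in ['gauge','seat','jaw','jaw_back','jaw_tab','anvil','rod','spare','keeper']+(['lens_green','lens_yellow','dish','driver','jar','slidebox'] if n=='top' else []):
        print(n,t,place(t,n,C))
E
```

```text
{'clock': 0.0, 'q': array([ 1.03868861e+00,  2.63510431e-01, -4.89438535e-02,  1.25939614e+00,
        4.06904558e-05,  1.41555231e+00]), 'joint_vel': array([ 3.03067641e-04,  9.38923655e-04, -8.31802413e-04,  8.92619266e-04,
        3.75102201e-06, -1.07890489e-03]), 'tau': array([ 3.46208704e-03, -6.37601638e+01,  3.84563756e+01,  1.36825000e-02,
        3.31818498e-06,  1.29909037e-05]), 'eef_pos': array([0.19302811, 0.48792986, 0.23082904]), 'orientation': array([-5.88405414e-01, -3.08559701e+00,  1.53721122e-03]), 'wrist_force': array([ 0.47262343, -0.59582893, -0.61420839]), 'torque': array([ 0.00477837, -0.02515371, -0.01595237]), 'grip_force': 0.0, 'width': 0.9982405218273424}
{'mtx': array([[439.49142864,   0.        , 326.167974  ],
       [  0.        , 439.49142864, 204.77027983],
       [  0.        ,   0.        ,   1.        ]]), 'origin': array([0.49190479, 0.00611389, 1.18589739]), 'orientation': array([-2.2009785 ,  2.1500793 , -0.12779943])}
top gauge [(0.94, array([ 0.6219, -0.0596, -0.0009]))]
top seat [(0.78, array([ 0.6251, -0.0605,  0.0525])), (0.25, array([ 0
[... 194 characters left out ...]
ab [(0.58, array([0.6128, 0.0562, 0.0806]))]
top anvil [(0.63, array([ 0.6333, -0.1232,  0.0513]))]
top rod [(0.73, array([0.4289, 0.1771, 0.0483])), (0.58, array([ 0.4212, -0.2353,  0.0505]))]
top spare [(0.53, array([0.4303, 0.1748, 0.0512]))]Traceback (most recent call last):
  File "<stdin>", line 6, in <module>
  File "h.py", line 16, in place
    return [(round(d['score'],2),np.round(C[1]@np.array(d['at'])+C[2],4)) for d in optics.place_of(name,n)[:2]]
                                                                                   ~~~~~~~~~~~~~~~^^^^^^^^
ValueError: it knows: anvil, dish, driver, gauge, jar, jaw, jaw_back, jaw_tab, lens_green, lens_yellow, rod, seat, slidebox, spare
```

```bash
ls pics; ls
```

```text
top1.png
h.py
pics
```

Run:
```python
from h import *
for n in('scene',):
    C,im=shot(n,n+'1.png')
    for t in ['gauge','seat','jaw','jaw_back','jaw_tab','anvil','rod','spare']:
        print(n,t,place(t,n,C))
n='top'
C,im=shot(n,n+'2.png')
for t in ['lens_green','lens_yellow','dish','driver','jar','slidebox']: print(t,place(t,n,C))
for t in ['rod','spare']:
    for d in optics.masks_of(t,n)[:2]:
        m=d['mask']; p=np.argwhere(m)[:,::-1].astype(np.float32)
        r=cv2.minAreaRect(p); b=cv2.boxPoints(r)
        print(t,round(d['score'],2),r, im[m].mean(0), onplane(C,r[0],.054)[:2])
```

```text
scene gauge [(0.7, array([ 0.6252, -0.0529,  0.0021]))]
scene seat [(0.88, array([ 0.6251, -0.0545,  0.0527]))]
scene jaw [(0.63, array([0.7023, 0.3   , 0.0046])), (0.62, array([0.6202, 0.0337, 0.049 ]))]
scene jaw_back [(0.96, array([0.6149, 0.0813, 0.0503]))]
scene jaw_tab [(0.68, array([0.6113, 0.065 , 0.0793]))]
scene anvil [(0.38, array([ 0.631 , -0.1203,  0.0514]))]
scene rod [(0.77, array([ 0.4167, -0.2306,  0.0539]))]
scene spare [(0.48, array([0.4324, 0.1786, 0.0522]))]
lens_green [(0.5, array([ 0.5641,  0.4366, -0.0022])), (0.35, array([0.6125, 0.067 , 0.0523]))]
lens_yellow [(0.78, array([ 5.386e-01, -4.571e-01,  2.000e-04])), (0.67, array([ 0.4224, -0.2392,  0.0493]))]
dish [(0.69, array([ 0.3917, -0.0214,  0.0009]))]
driver [(0.74, array([ 0.7688, -0.0708,  0.0012]))]
jar [(0.58, array([7.000e-01, 2.907e-01, 4.000e-04]))]
slidebox [(0.7, array([ 0.6623, -0.368 , -0.0016]))]
rod 0.57 ((414.5663757324219, 280.4909973144531), (6.481626987457275, 47.64799118041992), 82.303955078125) [90.88255034 95.6442953  95.60738255] [ 0.41985548 -0.23929712]
spare 0.85 ((253.637939453125, 271.6551818847656), (45.86674880981445, 7.4278130531311035), 21.801406860351562) [111.67173252  78.22796353  33.33130699] [0.43323186 0.1712242 ]
spare 0.42 ((332.91851806640625, 201.95166015625), (30.06365203857422, 120.72763061523438), 86.98721313476562) [53.89150669 46.79406632 37.79348458] [ 0.61639521 -0.02664625]
```

View pics/top1.png

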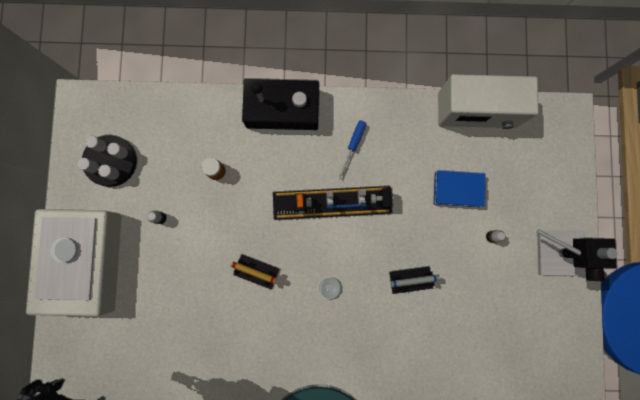

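View pics/scene1.png

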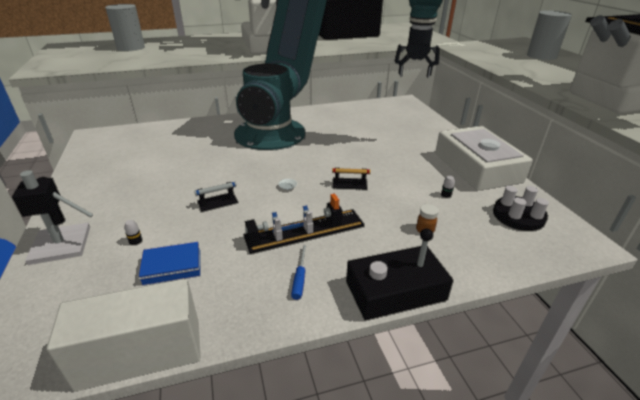

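The top picture shows the gauge at about (333,202). The steel/blue rod is at (414,280) and the brass one at (254,272). The jaw with the orange tab is at the left (+y) end, which agrees with the networks. The scene view at (215,190) and (305,222) matches. I'm moving to above the rod.

Call:
apply_moves(motion="1 -1 0 0 0 -1 1;1 -1 0 0 0 -1 1;1 -1 0 0 0 -1 1;1 -1 0 0 0 -1 1;1 -1 0 0 0 -1 1")

```text
clock: 1.85
eef_pos: [0.3441, 0.3369, 0.2314]
orientation: [1.616, 2.694, 0.001]
wrist_force: [0.2, 0.4, 0.5]
width: 1.002
grip_force: 0.0
```

Call:
apply_moves(motion="1 -1 0 0 0 -1 1;1 -1 0 0 0 -1 1;0.5 -1 0 0 0 -0.6 1;0 -1 0 0 0 0 1;0 -1 0 0 0 0 1")

```text
clock: 2.35
eef_pos: [0.4184, 0.1869, 0.2311]
orientation: [-2.07, -2.363, 0.0]
wrist_force: [-0.1, -0.0, 0.8]
width: 1.001
grip_force: 0.0
```

Call:
apply_moves(motion="0 -1 0 0 0 0 1;0 -1 0 0 0 0 1;0 -1 0 0 0 0 1;0 -1 0 0 0 0 1;0 -1 0 0 0 0 1")

```text
clock: 2.85
eef_pos: [0.418, 0.037, 0.2314]
orientation: [2.069, 2.364, 0.0]
wrist_force: [0.4, 0.6, 0.3]
width: 1.0
grip_force: 0.0
```

Call:
apply_moves(motion="0 -1 0 0 0 0 1;0 -1 0 0 0 0 1;0 -1 0 0 0 0 1;0 -1 0 0 0 0 1;0 -1 0 0 0 0 1")

```text
clock: 3.35
eef_pos: [0.418, -0.1131, 0.2314]
orientation: [2.069, 2.364, 0.0]
wrist_force: [0.7, -0.5, 0.8]
width: 1.002
grip_force: 0.0
```

Call:
apply_moves(motion="0 -1 0 0 0 0 1;0 -1 0 0 0 0 1;0 -1 0 0 0 0 1;0 -1 0 0 0 0 1;0 0 0 0 0 0 1")

```text
clock: 3.85
eef_pos: [0.4182, -0.2347, 0.231]
orientation: [2.072, 2.361, -0.001]
wrist_force: [0.1, 0.5, 0.3]
width: 0.999
grip_force: 0.0
```

```bash
cat > look.py <<'E'
import sys
from h import *
def run(f,names,z=.05):
    s=env.sense(); C,im=shot('wrist',f)
    print(s['clock'],np.round(s['eef_pos'],4),'yaw',np.degrees(np.arctan2(*Rm(s['orientation'])[:2,1][::-1])), Rm(s['orientation'])[:,2].round(4),s['wrist_force'].round(2),s['width'],s['grip_force'])
    for t in names:
        print(t,place(t,'wrist',C))
    return C,im
E
python3 - <<'E'
from look import *
C,im=run('w1.png',['rod','seat'])
print(optics.get_calibration('wrist')['tool_from_camera'].round(3))
for d in optics.masks_of('rod','wrist')[:2]:
    m=d['mask']; r=cv2.minAreaRect(np.argwhere(m)[:,::-1].astype(np.float32)); b=cv2.boxPoints(r); print(d['score'],r)
    e=sorted([( (b[i]+b[(i+1)%4])/2,np.linalg.norm(b[i]-b[(i+1)%4])) for i in range(4)],key=lambda t:t[1])[:2]
    P=[onplane(C,q[0],.05) for q in e]; print(P,(P[0]+P[1])/2,np.linalg.norm(P[0]-P[1]),np.degrees(np.arctan2(*(P[0]-P[1])[:2][::-1])))
E
```

```text
3.85 [ 0.4182 -0.2347  0.231 ] yaw 7.458199142355302 [-0.e+00 -6.e-04 -1.e+00] [0.14 0.53 0.35] 0.9992514582948381 0.0
rod [(0.9, array([ 0.4168, -0.2392,  0.0511]))]
seat [(0.96, array([ 0.6224, -0.0576,  0.0529]))]
[[ 0.    -0.949 -0.314  0.08 ]
 [ 1.     0.     0.001 -0.   ]
 [-0.001 -0.314  0.949 -0.144]
 [ 0.     0.     0.     1.   ]]
0.87 ((314.9787292480469, 179.50045776367188), (99.19031524658203, 14.060647964477539), 88.78113555908203)
[array([ 0.41003358, -0.1775505 ,  0.05      ]), array([ 0.42858091, -0.29880578,  0.05      ])] [ 0.41930725 -0.23817814  0.05      ] 0.12266558655485263 98.69661060030501
```

View pics/w1.png

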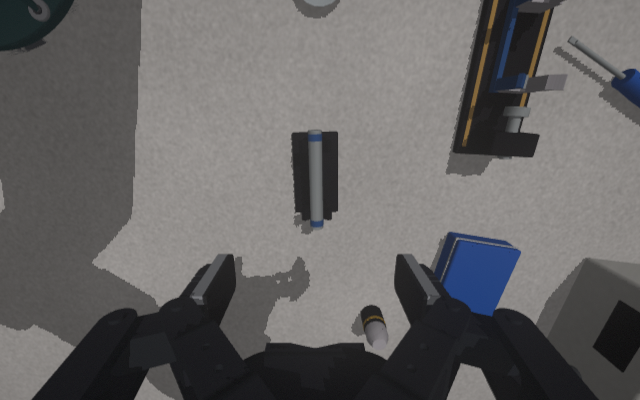

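The picture shows the rod at (316,180), blue bands at both ends, in its rest, with the rods's axis near the image vertical. The fingers straddle it. I'm descending partway and then measuring again.

Call:
apply_moves(motion="0.03 -0.1 -1 0 0 0.15 1;0 0 -1 0 0 0 1;0 0 -1 0 0 0 1;0 0 -0.3 0 0 0 1;0 0 0 0 0 0 1")

```text
clock: 4.55
eef_pos: [0.4187, -0.2339, 0.1319]
orientation: [-2.042, -2.385, 0.0]
wrist_force: [0.3, -0.1, -0.3]
width: 1.004
grip_force: 0.0
```

```bash
cat >> look.py <<'E'
def rodm(C,z=.05,name='rod'):
  for d in optics.masks_of(name,'wrist')[:1]:
    m=d['mask']; r=cv2.minAreaRect(np.argwhere(m)[:,::-1].astype(np.float32)); b=cv2.boxPoints(r); print(d['score'],r)
    e=sorted([( (b[i]+b[(i+1)%4])/2,np.linalg.norm(b[i]-b[(i+1)%4])) for i in range(4)],key=lambda t:t[1])[:2]
    P=[onplane(C,q[0],z) for q in e]; print(P,(P[0]+P[1])/2,np.linalg.norm(P[0]-P[1]),np.degrees(np.arctan2(*(P[0]-P[1])[:2][::-1])))
E
python3 - <<'E'
from look import *
C,im=run('w2.png',['rod'])
rodm(C,.054)
E
```

```text
4.55 [ 0.4187 -0.2339  0.1319] yaw 8.861003663587905 [-0.0013  0.0011 -1.    ] [ 0.3  -0.09 -0.35] 1.0041844848012846 0.0
rod [(0.61, array([ 0.4175, -0.2359,  0.049 ]))]
0.76 ((315.0, 208.0), (136.0, 20.0), 90.0)
[array([ 0.41012822, -0.17714895,  0.054     ]), array([ 0.42921002, -0.29880973,  0.054     ])] [ 0.41966912 -0.23797934  0.054     ] 0.12314812382823884 98.9138982413862
```

Call:
apply_moves(motion="0.02 -0.1 -1 0 0 0 0.6;0 0 -1 0 0 0 0.6;0 0 -1 0 0 0 0.6;0 0 -0.35 0 0 0 0.6;0 0 0 0 0 0 0.6", newtons=60)

```text
clock: 5.2
eef_pos: [0.4196, -0.2377, 0.0317]
orientation: [-2.044, -2.385, 0.0]
wrist_force: [-0.3, -0.4, -0.1]
width: 0.599
grip_force: 0.0
```

Call:
apply_moves(motion="0 0 0 0 0 0 0;0 0 0 0 0 0 0;0 0 0 0 0 0 0;0 0 0 0 0 0 0;0 0 0 0 0 0 0")

```text
clock: 5.7
eef_pos: [0.4199, -0.2385, 0.0331]
orientation: [2.043, 2.384, -0.001]
wrist_force: [-4.5, 0.3, 11.4]
width: 0.171
grip_force: 58.3
```

Call:
apply_moves(motion="0 0 1 0 0 0 0;0 0 1 0 0 0 0;0 0 1 0 0 0 0;0 0 1 0 0 0 0;0.5 0.6 1 0 0 -0.4 0")

```text
clock: 6.2
eef_pos: [0.434, -0.2207, 0.1839]
orientation: [2.112, 2.324, -0.001]
wrist_force: [1.2, -0.6, -3.1]
width: 0.162
grip_force: 59.3
```

Call:
apply_moves(motion="1 1 1 0 0 0 0;1 1 0.5 0 0 0 0;1 1 0 0 0 0 0;1 1 0 0 0 0 0;1 1 0 0 0 0 0")

```text
clock: 6.7
eef_pos: [0.5845, -0.0694, 0.2266]
orientation: [2.109, 2.327, 0.001]
wrist_force: [0.7, -1.2, -0.9]
width: 0.161
grip_force: 59.3
```

Call:
apply_moves(motion="1 1 0 0 0 0 0;0.3 0.7 0 0 0 0 0;0 0 0 0 0 0 0;0 0 0 0 0 0 0")

```text
clock: 7.1
eef_pos: [0.6224, -0.0197, 0.226]
orientation: [2.109, 2.328, -0.0]
wrist_force: [0.2, -0.1, -1.0]
width: 0.167
grip_force: 59.4
```

Run:
```python
from look import *
C,im=run('w3.png',['seat','gauge','anvil','jaw','jaw_back','jaw_tab','rod'])
rodm(C,env.sense()['eef_pos'][2]+.019)
C,im=shot('top','t3.png')
for t in ['seat','anvil','jaw_back','jaw_tab','gauge']: print(t,place(t,'top',C))
```

```text
7.1 [ 0.6224 -0.0197  0.226 ] yaw 5.668692213792324 [ 1.e-04 -2.e-04 -1.e+00] [ 0.25 -0.07 -1.03] 0.16693348791116078 59.364182353019714
seat [(0.29, array([ 0.3926, -0.02  , -0.0004]))]
gauge []
anvil []
jaw [(0.84, array([0.6144, 0.0359, 0.0553]))]
jaw_back [(0.75, array([0.6148, 0.0742, 0.0509]))]
jaw_tab [(0.89, array([0.6154, 0.0627, 0.0833]))]
rod [(0.57, array([ 0.6218, -0.0205,  0.243 ]))]
0.64 ((314.5, 248.5), (197.0, 35.0), 90.0)
[array([0.61617465, 0.04293239, 0.24483507]), array([ 0.62728651, -0.06860416,  0.24483507])] [ 0.62173058 -0.01283588  0.24483507] 0.11208869672848297 95.68933798097189
seat []
anvil []
jaw_back [(0.38, array([ 0.5656,  0.436 , -0.0038]))]
jaw_tab []
gauge []
```

View pics/w3.png

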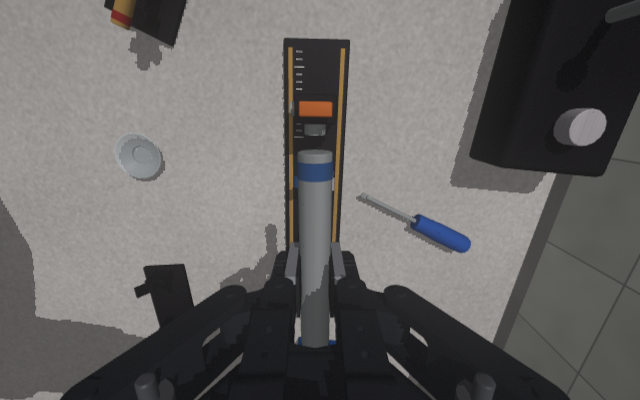

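Picture: the held rod is centred at column 315. Behind it are the gauge plate (columns 285–350, end at row 40), the stripes, the orange tab (315,108) and the jaw disc. I'll fit the stripes for the gauge axis.

Run:
```python
from h import *
C=cam('wrist'); im=cv2.imread('pics/w3.png'); hsv=cv2.cvtColor(im,cv2.COLOR_BGR2HSV)
m=((hsv[...,0]>12)&(hsv[...,0]<28)&(hsv[...,1]>120)&(hsv[...,2]>70))
for a,b in((283,300),(335,353)):
    p=[(np.mean(np.where(m[r,a:b])[0])+a,r) for r in range(50,230) if 2<=m[r,a:b].sum()<=8]
    P=np.array([onplane(C,q,.012)[:2] for q in p]); k=np.polyfit(P[:,1],P[:,0],1)
    res=P[:,0]-np.polyval(k,P[:,1]); g=abs(res)<.002; k=np.polyfit(P[g,1],P[g,0],1)
    print(len(p),g.sum(),'x at y=-.0576',np.polyval(k,-.0576),'yaw',np.degrees(np.arctan(-k[0])),res.std(), 'ends',P[0],P[-1])
g=im[:,318].sum(1); print(g[30:50])
for r in range(36,46): print(r,onplane(C,(317,r),.012)) if r in(39,41) else 0
# same with top1
C=cam('top'); im=cv2.imread('pics/top1.png'); hsv=cv2.cvtColor(im,cv2.COLOR_BGR2HSV)
m=((hsv[...,0]>12)&(hsv[...,0]<28)&(hsv[...,1]>110)&(hsv[...,2]>60)); m[:180]=0;m[222:]=0;m[:,:272]=0;m[:,395:]=0
q=np.argwhere(m); print(len(q))
dark=(im.max(2)<60); dark[:182]=0;dark[222:]=0;dark[:,:265]=0;dark[:,400:]=0
P=np.array([onplane(C,(u,v),.012)[:2] for v,u in q])
for lab in (0,1):
    mid=np.polyval(np.polyfit(P[:,1],P[:,0],1),P[:,1]); s=(P[:,0]>mid)==lab
    k=np.polyfit(P[s,1],P[s,0],1); print(s.sum(),np.polyval(k,-.0576),np.degrees(np.arctan(-k[0])),P[s,1].min(),P[s,1].max())
```

```text
124 124 x at y=-.0576 0.5940289678173998 yaw 4.363279653153059 0.00028316642661012934 ends [0.57976982 0.12119684] [ 0.59754155 -0.10206678]
169 169 x at y=-.0576 0.6548157116933027 yaw 4.588577020534451 0.0003687189200398652 ends [0.64033322 0.12718328] [ 0.65758401 -0.07950155]
[463 458 452 445 444 445 449 453 374 172 141 142 145 142 144 145 142 142
 141 139]
39 [0.61006693 0.13539843 0.012     ]
41 [0.61026979 0.13339921 0.012     ]
659
322 0.5942718295923848 3.446709052975486 -0.1764023722470771 0.12095289420865185
337 0.6526316184226716 5.507590626615856 -0.16235329743396 0.12565139007344936
```

Call:
apply_moves(motion="0.07 -0.7 0 0 0 -0.15 0;0 -0.6 -0.5 0 0 0 0;0 0 -1 0 0 0 0;0 0 -1 0 0 0 0;0 0 -1 0 0 0 0")

```text
clock: 8.35
eef_pos: [0.6246, -0.0591, 0.1196]
orientation: [2.134, 2.305, 0.0]
wrist_force: [-0.0, -0.5, -1.5]
width: 0.165
grip_force: 59.4
```

Call:
apply_moves(motion="0 0 -0.5 0 0 0 0;0 0 -0.5 0 0 0 0;0 0 0 0 0 0 0;0 0 0 0 0 0 0")

```text
clock: 8.75
eef_pos: [0.6247, -0.0589, 0.091]
orientation: [2.134, 2.305, -0.0]
wrist_force: [0.0, 0.3, -1.3]
width: 0.165
grip_force: 59.4
```

Run:
```python
from look import *
C,im=run('w4.png',['seat','jaw','jaw_tab','rod'])
C,im=shot('scene','s4.png')
for t in ['seat','rod','anvil','jaw_back']: print(t,place(t,'scene',C))
c=im[190:260,230:380]; cv2.imwrite('pics/s4c.png',cv2.resize(c,None,fx=5,fy=5,interpolation=3)[:,:,::-1])
```

```text
8.75 [ 0.6247 -0.0589  0.091 ] yaw 4.416315583483297 [-0. -0. -1.] [ 0.01  0.33 -1.33] 0.16498996864564863 59.36526596546173
seat [(0.24, array([ 0.7666, -0.0734,  0.0026]))]
jaw [(0.68, array([0.6183, 0.0327, 0.0554])), (0.19, array([ 0.6257, -0.0582,  0.1069]))]
jaw_tab [(0.58, array([0.6143, 0.0634, 0.0835]))]
rod [(0.98, array([ 0.6225, -0.0587,  0.1079]))]
seat [(0.64, array([ 0.6223, -0.0547,  0.0502])), (0.25, array([0.5667, 0.4438, 0.0016]))]
rod [(0.66, array([ 0.6243, -0.0518,  0.1128])), (0.25, array([ 0.6229, -0.054 ,  0.0528]))]
anvil [(0.38, array([ 0.6306, -0.1212,  0.0551]))]
jaw_back [(0.89, array([0.6154, 0.0805, 0.0521])), (0.48, array([0.432 , 0.1784, 0.0507]))]
```

View pics/s4c.png

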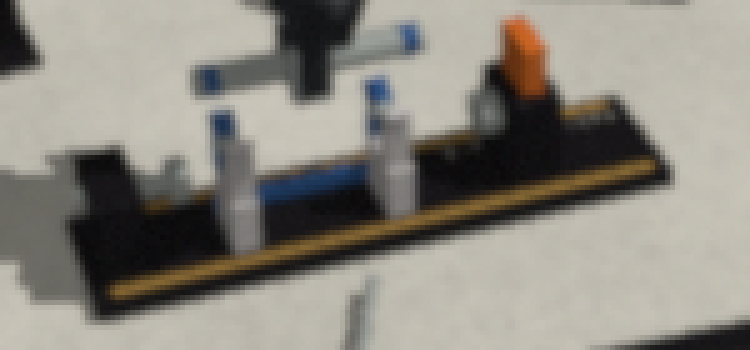

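The crop shows the rod above the two forks: blue keeper arms at (222,125) and (376,90), aluminium walls in front. It is aligned lengthwise. I'm descending into the mouth.

Call:
apply_moves(motion="0 0 -0.6 0 0 0 0;0 0 -0.5 0 0 0 0;0 0 0 0 0 0 0", newtons=80)

```text
clock: 9.55
eef_pos: [0.6235, -0.0587, 0.056]
orientation: [-2.133, -2.303, 0.002]
wrist_force: [-0.6, 0.7, -1.3]
width: 0.156
grip_force: 78.1
```

Call:
apply_moves(motion="0 0 -0.15 0 0 0 0;0 0 0 0 0 0 0")

```text
clock: 9.75
eef_pos: [0.6248, -0.059, 0.0533]
orientation: [2.134, 2.305, 0.0]
wrist_force: [-0.4, 0.5, -2.3]
width: 0.157
grip_force: 78.3
```

Call:
apply_moves(motion="0 0 -0.1 0 0 0 0;0 0 0 0 0 0 0")

```text
clock: 9.95
eef_pos: [0.6249, -0.059, 0.0504]
orientation: [2.134, 2.305, 0.0]
wrist_force: [-0.9, -0.0, -2.0]
width: 0.154
grip_force: 78.4
```

Call:
apply_moves(motion="0 0 -0.1 0 0 0 0;0 0 0 0 0 0 0")

```text
clock: 10.15
eef_pos: [0.6249, -0.059, 0.0473]
orientation: [2.134, 2.305, 0.0]
wrist_force: [-1.0, 0.1, -1.2]
width: 0.158
grip_force: 78.8
```

Call:
apply_moves(motion="0 0 -0.1 0 0 0 0;0 0 0 0 0 0 0")

```text
clock: 10.35
eef_pos: [0.6249, -0.059, 0.044]
orientation: [2.134, 2.305, 0.0]
wrist_force: [1.8, -0.8, -3.5]
width: 0.155
grip_force: 78.6
```

Call:
apply_moves(motion="0 0 -0.1 0 0 0 0;0 0 0 0 0 0 0")

```text
clock: 10.55
eef_pos: [0.6248, -0.0589, 0.0407]
orientation: [2.134, 2.305, 0.0]
wrist_force: [3.0, -1.0, -4.1]
width: 0.156
grip_force: 78.5
```

Call:
apply_moves(motion="0 0 -0.1 0 0 0 0;0 0 0 0 0 0 0")

```text
clock: 10.75
eef_pos: [0.6245, -0.0589, 0.0376]
orientation: [-2.134, -2.305, 0.0]
wrist_force: [2.7, 0.6, -4.9]
width: 0.156
grip_force: 78.4
```

Call:
apply_moves(motion="0 0 -0.1 0 0 0 0;0 0 0 0 0 0 0")

```text
clock: 10.95
eef_pos: [0.6241, -0.0589, 0.0346]
orientation: [-2.134, -2.305, 0.001]
wrist_force: [-0.0, 0.6, -1.0]
width: 0.157
grip_force: 78.5
```

Call:
apply_moves(motion="0 0 -0.06 0 0 0 0;0 0 0 0 0 0 0")

```text
clock: 11.15
eef_pos: [0.6244, -0.0589, 0.0334]
orientation: [-2.134, -2.305, 0.0]
wrist_force: [-0.6, 0.3, -0.6]
width: 0.157
grip_force: 78.9
```

Call:
apply_moves(motion="0 0 -0.04 0 0 0 0;0 0 0 0 0 0 0")

```text
clock: 11.35
eef_pos: [0.6245, -0.0589, 0.0332]
orientation: [2.134, 2.305, 0.0]
wrist_force: [-6.3, 1.1, 14.9]
width: 0.159
grip_force: 80.5
```

Call:
apply_moves(motion="0 0 -0.04 0 0 0 0;0 0 0 0 0 0 0")

```text
clock: 11.55
eef_pos: [0.6246, -0.0589, 0.033]
orientation: [2.133, 2.304, 0.001]
wrist_force: [-11.0, 2.4, 28.8]
width: 0.16
grip_force: 82.0
```

Call:
apply_moves(motion="0 0 0.05 0 0 0 0;0 0 0 0 0 0 0.4;0 0 0 0 0 0 0.5;0 0 0 0 0 0 0.5;0 0 0 0 0 0 0.5")

```text
clock: 12.05
eef_pos: [0.6246, -0.0589, 0.0322]
orientation: [-2.134, -2.305, 0.0]
wrist_force: [0.2, 0.1, 1.2]
width: 0.499
grip_force: 0.0
```

Call:
apply_moves(motion="0 0 0.5 0 0 0 0.5;0 0 1 0 0 0 0.5;0 0 1 0 0 0 0.5;0 0 1 0 0 0 0.5;0 0 1 0 0 0 0.5")

```text
clock: 12.55
eef_pos: [0.6245, -0.0589, 0.1686]
orientation: [-2.134, -2.305, 0.0]
wrist_force: [0.5, -0.0, -0.2]
width: 0.498
grip_force: 0.0
```

Call:
apply_moves(motion="-0.1 1 0.3 0 0 0 0;-0.1 1 0 0 0 0 0;0 0 0 0 0 0 0")

```text
clock: 12.85
eef_pos: [0.6184, 0.0037, 0.1769]
orientation: [-2.131, -2.308, -0.001]
wrist_force: [-1.2, -0.9, 0.5]
width: 0.004
grip_force: 0.0
```

Run:
```python
from look import *
C,im=run('w5.png',['seat','jaw','jaw_tab','jaw_back','rod','anvil','gauge'])
rodm(C,.054)
cv2.imwrite('pics/w5c.png',cv2.resize(im[150:400,180:460],None,fx=2.4,fy=2.4)[:,:,::-1])
C,im=shot('scene','s5.png')
for t in ['rod','jaw_back','seat']: print(t,place(t,'scene',C))
c=im[190:260,230:380]; cv2.imwrite('pics/s5c.png',cv2.resize(c,None,fx=5,fy=5,interpolation=3)[:,:,::-1])
```

```text
12.85 [0.6184 0.0037 0.1769] yaw 4.558606152074589 [ 4.e-04  6.e-04 -1.e+00] [-1.17 -0.92  0.51] 0.00364342329982453 0.0
seat [(0.79, array([ 0.6229, -0.0564,  0.0568]))]
jaw [(0.59, array([0.6187, 0.0359, 0.0549]))]
jaw_tab [(0.77, array([0.6156, 0.0618, 0.0825]))]
jaw_back [(0.65, array([0.6178, 0.0753, 0.0463]))]
rod [(0.56, array([ 0.6259, -0.0573,  0.0508]))]
anvil [(0.46, array([ 0.6289, -0.1224,  0.0516]))]
gauge [(0.58, array([ 0.6259, -0.0596,  0.0073]))]
0.76 ((315.5, 243.5), (101.0, 15.0), 90.0)
[array([0.61936222, 0.00441671, 0.054     ]), array([ 0.62905196, -0.11487137,  0.054     ])] [ 0.62420709 -0.05522733  0.054     ] 0.11968097852032047 94.6439231375712
rod [(0.64, array([ 0.6232, -0.0509,  0.0553])), (0.59, array([ 7.648e-01, -6.990e-02, -3.000e-04]))]
jaw_back [(0.78, array([0.6119, 0.0851, 0.052 ])), (0.42, array([0.6198, 0.038 , 0.0522]))]
seat []
```

View pics/w5.png

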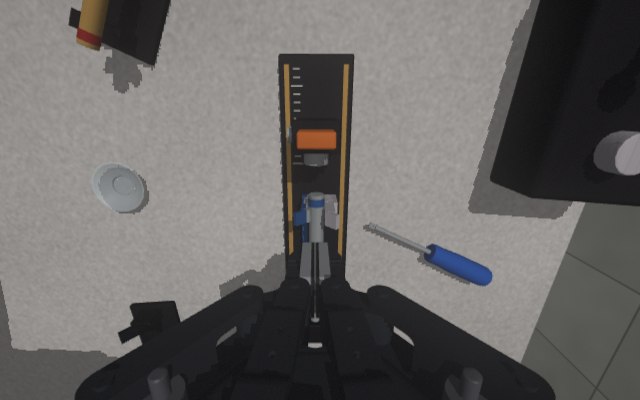

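View pics/s5c.png

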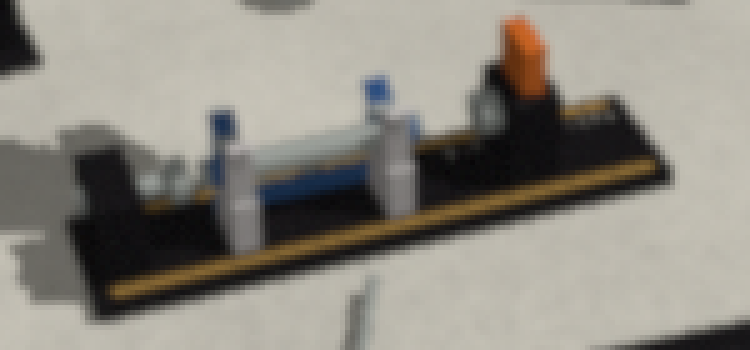

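The crop shows the rod lying low in both forks with the keeper arms upright (closed) at (222,130) and (376,95), so the rod is home. The jaw is still open, with its tab at (316,140) in the wrist view. I'll go behind the jaw with the fingers shut.

Call:
apply_moves(motion="-0.1 1 0 0 0 0 0;-0.1 1 0 0 0 0 0;-0.05 1 0 0 0 0 0;0 0.6 0 0 0 0 0;0 0 -1 0 0 0 0")

```text
clock: 14.0
eef_pos: [0.613, 0.1112, 0.1491]
orientation: [2.129, 2.305, 0.007]
wrist_force: [0.5, -0.4, -0.2]
width: -0.0
grip_force: 0.0
```

Call:
apply_moves(motion="0 0 -1 0 0 0 0;0 0 -1 0 0 0 0;0 0 -1 0 0 0 0;0 0 -0.5 0 0 0 0;0 0 0 0 0 0 0")

```text
clock: 14.5
eef_pos: [0.61, 0.1087, 0.0394]
orientation: [-2.133, -2.303, 0.004]
wrist_force: [-0.1, -0.1, -0.0]
width: 0.0
grip_force: 0.0
```

Call:
apply_moves(motion="0.02 -0.3 0 0 0 0 0;0.01 -0.1 0 0 0 0 0;0 -0.1 0 0 0 0 0;0 0 0 0 0 0 0")

```text
clock: 14.9
eef_pos: [0.6125, 0.0935, 0.0422]
orientation: [2.134, 2.304, 0.001]
wrist_force: [-0.5, -0.4, -0.6]
width: 0.001
grip_force: 0.0
```

Call:
apply_moves(motion="0.01 -0.1 0 0 0 0 0;0.01 -0.1 0 0 0 0 0;0.01 -0.1 0 0 0 0 0;0 0 0 0 0 0 0")

```text
clock: 15.3
eef_pos: [0.613, 0.085, 0.0415]
orientation: [-2.134, -2.305, -0.001]
wrist_force: [-0.1, 2.5, 0.7]
width: 0.004
grip_force: 1.0
```

Call:
apply_moves(motion="0.01 -0.1 0 0 0 0 0;0.01 -0.1 0 0 0 0 0;0.01 -0.1 0 0 0 0 0;0 0 0 0 0 0 0")

```text
clock: 15.7
eef_pos: [0.6137, 0.0761, 0.0415]
orientation: [-2.134, -2.305, -0.0]
wrist_force: [-1.8, 2.7, 1.7]
width: -0.0
grip_force: 1.6
```

Call:
apply_moves(motion="0.01 -0.1 0 0 0 0 0;0.01 -0.1 0 0 0 0 0;0.01 -0.1 0 0 0 0 0;0.01 -0.1 0 0 0 0 0")

```text
clock: 16.1
eef_pos: [0.6146, 0.0645, 0.0414]
orientation: [-2.133, -2.305, -0.0]
wrist_force: [-2.6, 5.7, 4.1]
width: -0.004
grip_force: 3.1
```

Run:
```python
from look import *
C,im=run('w6.png',['jaw','jaw_tab','jaw_back'])
C,im=shot('scene','s6.png')
for t in ['rod','jaw_back','jaw','jaw_tab']: print(t,place(t,'scene',C))
```

```text
16.1 [0.6146 0.0645 0.0414] yaw 4.4357808757402015 [-7.e-04  9.e-04 -1.e+00] [-2.61  5.74  4.09] -0.0035074909353774663 3.0535977333784103
jaw [(0.84, array([0.6197, 0.0086, 0.057 ]))]
jaw_tab [(0.65, array([0.616 , 0.0405, 0.0806]))]
jaw_back []
rod [(0.53, array([ 0.6246, -0.0491,  0.0564]))]
jaw_back [(0.56, array([0.613 , 0.0595, 0.0533])), (0.28, array([ 0.5676,  0.4423, -0.0008]))]
jaw [(0.76, array([0.6213, 0.0145, 0.0489]))]
jaw_tab [(0.74, array([0.613 , 0.0412, 0.0803]))]
```

Call:
apply_moves(motion="0.01 -0.1 0 0 0 0 0;0.01 -0.1 0.01 0 0 0 0;0 -0.05 0 0 0 0 0")

```text
clock: 16.85
eef_pos: [0.6154, 0.0568, 0.0414]
orientation: [-2.133, -2.305, -0.0]
wrist_force: [-1.3, 5.5, -3.8]
width: 0.004
grip_force: 3.0
```

Call:
apply_moves(motion="0.005 -0.05 0 0 0 0 0;0.005 -0.05 0 0 0 0 0")

```text
clock: 17.05
eef_pos: [0.6157, 0.0541, 0.0414]
orientation: [-2.133, -2.305, -0.001]
wrist_force: [-2.1, 7.5, -1.5]
width: -0.001
grip_force: 3.5
```

Call:
apply_moves(motion="0.005 -0.05 0 0 0 0 0;0.005 -0.03 0 0 0 0 0")

```text
clock: 17.25
eef_pos: [0.6158, 0.0516, 0.0414]
orientation: [-2.133, -2.305, -0.0]
wrist_force: [-2.2, 6.4, -0.1]
width: -0.003
grip_force: 3.5
```

Call:
apply_moves(motion="0 -0.03 0 0 0 0 0;0.005 -0.03 0 0 0 0 0")

```text
clock: 17.45
eef_pos: [0.616, 0.0499, 0.0414]
orientation: [-2.133, -2.305, -0.001]
wrist_force: [-2.3, 6.2, -2.7]
width: -0.004
grip_force: 3.5
```

Call:
apply_moves(motion="0 -0.03 0 0 0 0 0;0 -0.03 0 0 0 0 0")

```text
clock: 17.65
eef_pos: [0.6161, 0.0485, 0.0414]
orientation: [-2.132, -2.305, -0.002]
wrist_force: [-2.6, 11.2, -1.6]
width: 0.0
grip_force: 5.4
```

Run:
```python
from look import *
C,im=shot('scene','s7.png')
for t in ['rod','jaw_back','jaw','jaw_tab','anvil']: print(t,place(t,'scene',C))
for i in range(4):
    s=env.sense(); print(s['clock'],s['eef_pos'].round(4),s['wrist_force'].round(2)); optics.grab_frame('wrist')
c=im[190:260,230:380]; cv2.imwrite('pics/s7c.png',cv2.resize(c,None,fx=5,fy=5,interpolation=3)[:,:,::-1])
```

```text
rod [(0.71, array([ 0.6228, -0.0603,  0.0544])), (0.28, array([ 5.659e-01,  4.418e-01, -3.000e-04]))]
jaw_back [(0.97, array([0.6165, 0.0433, 0.0516])), (0.59, array([0.434 , 0.1806, 0.0524]))]
jaw [(0.79, array([0.6213, 0.0011, 0.0512])), (0.6, array([0.4321, 0.1807, 0.0506]))]
jaw_tab [(0.89, array([0.613 , 0.0252, 0.0799]))]
anvil [(0.51, array([ 0.6293, -0.12  ,  0.0543]))]
17.95 [0.6161 0.0484 0.0414] [-1.19  8.41 -1.2 ]
18.0 [0.6161 0.0484 0.0414] [-1.02  8.98 -1.07]
18.05 [0.6161 0.0484 0.0415] [-0.97  8.42 -2.57]
18.1 [0.6161 0.0484 0.0414] [-0.83  7.7  -1.87]
```

View pics/s7c.png

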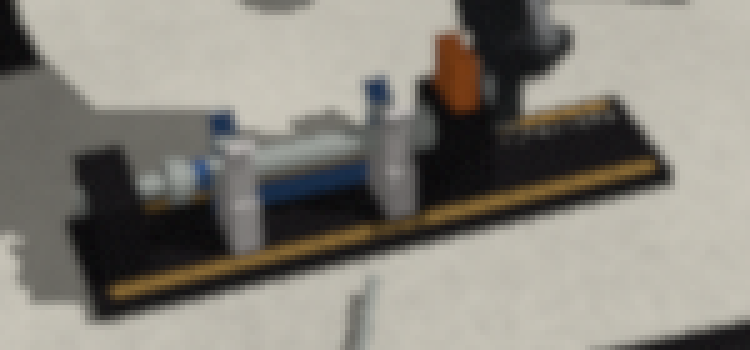

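The crop shows the rod's blue end meeting the anvil disc at (190,172) and the jaw disc against the other end at (425,135). The force rose to 11.2 N while moving. One small nudge will check it.

Call:
apply_moves(motion="0 -0.006 0 0 0 0 0")

```text
clock: 18.25
eef_pos: [0.6161, 0.0484, 0.0415]
orientation: [-2.132, -2.305, -0.002]
wrist_force: [-1.6, 10.8, -1.5]
width: -0.001
grip_force: 5.3
```

Run:
```python
from h import *
for i in range(4):
    s=env.sense(); print(s['clock'],s['eef_pos'].round(5),s['wrist_force'].round(2)); optics.grab_frame('wrist')
```

```text
18.25 [0.61611 0.04837 0.04146] [-1.6  10.82 -1.53]
18.3 [0.61608 0.04837 0.04145] [-1.67  9.69 -0.74]
18.35 [0.61612 0.04838 0.04146] [-1.67 10.47 -1.49]
18.4 [0.61609 0.04841 0.04144] [-1.68  9.5  -1.88]
```

Call:
apply_moves(motion="0 -0.006 0 0 0 0 0")

```text
clock: 18.55
eef_pos: [0.6161, 0.0483, 0.0414]
orientation: [-2.132, -2.305, -0.002]
wrist_force: [-1.1, 11.5, -1.8]
width: -0.005
grip_force: 5.6
```

Run:
```python
from h import *
for i in range(5):
    s=env.sense(); print(s['clock'],s['eef_pos'].round(5),s['wrist_force'].round(2)); optics.grab_frame('wrist')
```

```text
18.55 [0.6161  0.04834 0.04145] [-1.05 11.47 -1.83]
18.6 [0.61609 0.04837 0.04144] [-0.92  9.65 -1.87]
18.65 [0.6161  0.04834 0.04145] [-1.   11.62 -1.87]
18.7 [0.61607 0.04834 0.04144] [-0.96 10.57 -2.05]
18.75 [0.61608 0.04833 0.04143] [-1.76 10.26 -1.7 ]
```

The push is about 11 N, so I'm backing straight off.

Call:
apply_moves(motion="-0.01 0.1 0 0 0 0 0;-0.05 0.5 0 0 0 0 0;-0.05 0.7 0 0 0 0 0;0 0 1 0 0 0 0;0 0 1 0 0 0 0")

```text
clock: 19.3
eef_pos: [0.6124, 0.0874, 0.1021]
orientation: [-2.133, -2.306, 0.002]
wrist_force: [0.9, 0.0, 0.4]
width: 0.003
grip_force: 0.0
```

Call:
apply_moves(motion="0 0 1 0 0 0 0;0 0 1 0 0 0 0;0 0 1 0 0 0 0;0 0 0 0 0 0 0;0 0 0 0 0 0 0")

```text
clock: 19.8
eef_pos: [0.6133, 0.0867, 0.192]
orientation: [2.133, 2.305, 0.001]
wrist_force: [-0.2, -0.2, -0.9]
width: -0.001
grip_force: 0.0
```

Run:
```python
from look import *
C,im=run('w8.png',['rod','jaw','jaw_back','anvil'])
C,im=shot('scene','s8.png')
for t in ['rod','jaw_back','jaw','jaw_tab','anvil']: print(t,place(t,'scene',C))
c=im[190:260,230:380]; cv2.imwrite('pics/s8c.png',cv2.resize(c,None,fx=5,fy=5,interpolation=3)[:,:,::-1])
```

```text
19.8 [0.6133 0.0867 0.192 ] yaw 4.423657884699853 [ 1.2e-03 -3.0e-04 -1.0e+00] [-0.22 -0.24 -0.9 ] -0.000793674849886971 0.0
rod [(0.82, array([ 0.6241, -0.0631,  0.0494]))]
jaw []
jaw_back [(0.65, array([0.6222, 0.0362, 0.0486])), (0.44, array([0.6167, 0.0228, 0.0835]))]
anvil []
rod [(0.74, array([ 0.6253, -0.0575,  0.0552]))]
jaw_back [(0.69, array([0.6135, 0.0437, 0.0513])), (0.57, array([0.4345, 0.18  , 0.0511]))]
jaw [(0.74, array([ 0.6205, -0.0024,  0.0532]))]
jaw_tab [(0.71, array([0.6144, 0.0265, 0.081 ]))]
anvil [(0.41, array([ 0.6246, -0.0528,  0.052 ])), (0.37, array([ 0.6313, -0.1226,  0.0536]))]
```

View pics/s8c.png

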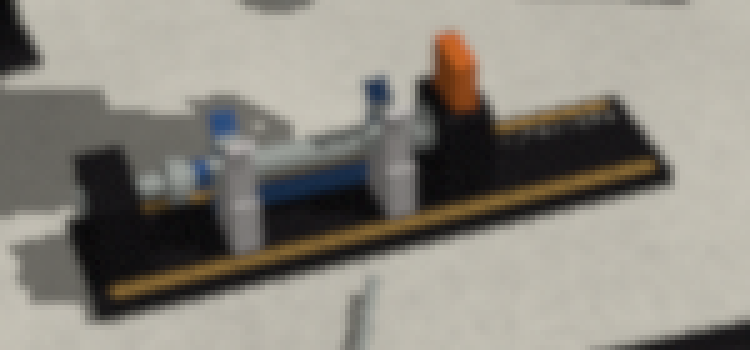

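The rod is home and clamped: blue end on the anvil at (190,172), jaw disc on the other end at (427,132), keeper closed and the arm clear.

```bash
python3 -c "
from rig import workorder
print(workorder.hand_in())"
```

```text
the job is handed in; nothing more can be done
None
```

The job is handed in: the blue-banded rod is snapped home in both forks, and the jaw clamps it against the anvil at roughly 5 N, estimated from the final push of about 11 N less the stated 6 N drag, not measured at the anvil.

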